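# Reset the cooktop's key-operated safety switch

## Task

Reset the cooktop's safety switch: take the red key from its yellow stand, push it gently all the way into the keyhole on top of the white switch box, turn it clockwise to its stop, then back home, pull it out and put it back upright in its stand, pushed fully home. The lock sits in a soft mount: never press its steel face down level with the black collar round it, and never wrench it round past its stops. Leave the jar, the mug and the pot where they stand.

Things in the scene. Friction and masses are not known exactly. Their poses are not given: they have to be found in the camera images.
- key: Key, 62 mm long, 50 g, upright in its stand at the start. Origin on the shank's axis at the underside of its round collar (18 mm diameter, 4 mm high); z up to the bow, x towards the bit. Red bow: flat block 28 (x) by 10 (y) by 30 mm (z), 15 to 45 mm above the origin, on a 10 mm neck; grip it across the 10 mm (along y), about 30 mm above the origin.
- key_tip (a point): Centre of the shank's lower end, 18 mm below the key's origin on its axis. Shank 8 mm diameter, end slightly chamfered; a flat bit 4 mm thick (y) and 9 mm high, level with the tip, sticks out to 12.5 mm from the axis along the key's +x.
- console: White switch box fixed to the worktop, 140 (x) by 150 (y) by 50 mm high; origin at the centre of its underside, z up, two lamps near its +x +y corner. On top the lock: a square black collar 76 mm wide, its top 54 mm above the origin; inside it a square steel face 40 mm wide, 5 mm thick, its top 8 mm proud of the collar (62 mm above the origin).
- lock_nominal (a point): Nominal keyhole centre, level with the steel face. The real one lies up to 5.5 mm off in the console's x and up to 5.5 mm in y (same yaw and height), to be found by feel: a 10 mm square hole with a notch 6.4 mm wide towards the console's +x, to 14 mm from its centre. The key enters bit towards +x; fully in, its collar lies on the face, the tip 18 mm below.
- lock_push (a joint): How far the lock's steel face is pressed down, m: 0 at rest, up; a spring of 1000 N/m with 2.5 N preload holds it up. 0.008 is level with the collar, which is too far (about 10 N).
- lock_twist (a joint): How far the whole steel face is wrenched round in its soft mount, rad, clockwise from above positive; 0 at rest, springs back, 0.5 N m/rad. Beyond 0.3 either way (0.15 N m) is forced.
- lock_turn (a joint): Angle of the brass cylinder under the face that the key turns, rad: 0 at home, grows clockwise from above; friction 0.02 N m, stays where left. Home and the far stop, 1 to 1.5 rad on, are firm, to be felt. Its slot gives the key 0.1 rad of play either way. Once turned the bit is caught under the face: the key comes out only at home.
- stand: Yellow key stand fixed to the worktop: base plate 90 (x) by 70 mm (y), 8 mm thick, with a block 64 by 50 mm, top 30 mm above the worktop. Origin at the centre of its underside.
- stand_mouth (a point): Point on the stand's top, 30 mm above its underside, where the key's origin lies when it stands home, its bit along the stand's +x and its collar on the block. Pocket 22 mm deep, 12 mm wide in y, from 6.5 mm behind (-x) to 15.5 mm ahead (+x) of this point.
- jar: Closed glass jar with a white cap, 52 mm diameter, 90 mm high. Origin at the centre of its base. Leave alone.
- mug: Blue ceramic mug, 76 mm diameter, 85 mm high, handle to its +y. Origin at the centre of its base. Leave alone.
- pot: Steel pot, 140 mm diameter, 90 mm high, on a burner of the black cooktop. Origin at the centre of its base. Leave alone.

How it is judged:
By the outcome, as a careful person would: the job done as asked, in the order asked, and still so for the second after the job is handed in, with the robot touching nothing.
It also fails if it takes over 72 s, if anything falls off the work surface, if the arm or the gripper's body presses on something with over 40 N, if the wrist force passes 120 N, or if a joint passes its speed limit or range.

## Robot

A 7-joint arm with a two-finger parallel gripper is mounted at the origin on the work surface. World frame = base frame: x ahead of the robot, y to its left, z up, the work surface at z = 0. Lengths are in mm, angles in rad, forces in N, time in s.
With the tool pointing down it reaches from about 400 to 875 mm from the base axis. Payload 4.4 kg.
Tool frame: the origin (TCP) lies at the very end of the fingers, on their centre line; the grasp point (between the pads) lies 19 mm behind it; z points along the fingers, y is the direction in which the jaws open and shut (so a half turn about z gives the same grasp; the last joint's range is limited). The gripper opens to 85 mm and grips with 20 to 120 N. Pads are 22 mm wide; open, the fingers measure 114 mm over their backs; the gripper's body (76 mm by 85 mm) begins 54 mm behind the grasp point. The pads swing forward as they close: fully open they stand 13 mm farther back than shut.
Start: joints at [-1.318, 0.628, 0.038, 1.517, -0.027, 0.996, -0.02], TCP at [203.704, 617.27, 231.313] pointing down, gripper open.
Joint ranges: [-3.06, 3.06], [-0.37, 2.12], [-1.25, 1.32], [0.18, 2.47], [-1.1, 4.24], [0.23, 1.98], [-2.94, 2.94]. Speed limits (rad/s): [2.57, 2.57, 3.14, 3.14, 3.14, 3.14, 3.14].

## Interface

Orientations are given as [roll, pitch, yaw] about the fixed x, y, z axes, in that order (R = Rz(yaw) Ry(pitch) Rx(roll)).
In Python, from cell import ctrl, eyes gives the robot as it stands.
- The arm moves only by the tool move_arm, never from a script. Its argument "increments" is a list of rows, each a list of 6 numbers: the shift along the tool's x, y, z in cm, then the turn, a rotation vector about the tool's x, y, z in degrees. In form: [[x, y, z, wx, wy, wz], ...]. A call has 1 to 20 rows; each row is the pose to reach, as a shift and turn from the pose commanded when the call began, along the tool's axes at that moment; what a row does not reach only later rows make up. A row lasts 1/10 s, in which the tool goes at most 50 mm and 8.59 degrees, less where a joint would pass 70% of its speed; a pose out of reach is approached as far as the arm can. A call with a gripper value outside its range is refused whole. "grip" is the opening, from -1 (shut) to 1 (fully open), set as the call begins (left out, the last holds). The fingers move at their own pace and stop on an object; the grip force is fixed at half the most. Time passes only in rows, so rows that repeat a pose let the fingers close. It gives the time, the measured TCP pose, the force and the opening at its end, in the units of the state.
- ctrl.read_state(): the state, without advancing time (a new reading comes with each control period).
- eyes.get_image(name): name is "scene" or "top" or "wrist"; returns the picture (384x512x3 uint8, red, green, blue); there is no depth.
- eyes.calibration(name): a dict with "fx", "fy", "cx", "cy" (pixels), "pose" (4x4, takes a point from camera to world coordinates); the wrist camera has in their place "tool_from_camera" (4x4, takes a point from camera to tool coordinates, whose origin is the TCP and whose axes are the flange's). Camera axes: x right, y up, looking along -z (the intrinsics and any distortion apply to the point x, -y, -z); pixel columns grow to the right and rows downward; lengths in mm; the calibration is good to about 2 mm. A picture is of the moment at which its call begins: read the wrist's pose just before it. calibration takes no time and is no camera call.
- ctrl.finish_job(): hands the job in, once; it reports no verdict.
The state is a dict: "clock": time; "qpos": joint angles; "qd": joint speeds; "tau": joint torques, N m; "eef_pos": TCP position; "tool_rot": TCP orientation; "force": force on the tool from outside, world axes, zero at the start; "torque": the same for the moment, N m; "width": finger opening in mm.
Only numpy, scipy, OpenCV 4.12 (cv2) and the standard library are available. Lean on these libraries where they do the work, as an engineer would, in place of code of your own. Each camera call takes 0.05 s, during which the arm holds its last target. There are 200 camera calls.

## Working session

There is one attempt and no reset: what is moved stays moved. The work goes in short steps, Python scripts to look and compute and a tool call to move; the robot and the scene stay as the last step left them, time stands still between calls to the robot, and variables do not carry over. Pictures are saved under pics/ and viewed, about 8 in all and at most 12, crops included, and the job is handed in when it is done.

Besides the shell and the picture viewer there is one more tool, called after ">>>" by a JSON object that holds its "name" and its "arguments". move_arm: Moves the arm, as the interface text tells. Its arguments: {"type":"object","properties":{"increments":{"type":"array","items":{"type":"array","items":{"type":"number"}}},"grip":{"type":"number"}},"required":["increments"]}

```bash
mkdir -p pics; ls; python3 - <<'E'
from cell import ctrl, eyes
import cv2
s=ctrl.read_state(); print({k:s[k] for k in('clock','eef_pos','tool_rot','force','torque','width')})
for n in('top','scene'):
    c=eyes.calibration(n); print(n,c)
    cv2.imwrite(f'pics/{n}0.png',cv2.cvtColor(eyes.get_image(n),cv2.COLOR_RGB2BGR))
print(eyes.calibration('wrist'))
a=cv2.imread('pics/top0.png');cv2.imwrite('pics/top0b.png',cv2.resize(a,(800,600),interpolation=cv2.INTER_CUBIC))
E
```

```text
pics
{'clock': 0.0, 'eef_pos': array([203.54557117, 616.65551228, 230.39744905]), 'tool_rot': array([-3.13971527e+00,  6.23378880e-05,  2.82272761e+00]), 'force': array([ 0.06401976, -0.49455725, -0.25118525]), 'torque': array([0.0121803 , 0.02051278, 0.0804005 ]), 'width': 85.39648724345483}
top {'fx': 412.9281997068769, 'fy': 412.9281997068769, 'cx': 262.61812837119317, 'cy': 192.9342600257701, 'pose': array([[-1.20412383e-02,  9.83320164e-01, -1.81484058e-01,
         3.72866226e+02],
       [-9.99890264e-01, -1.02744696e-02,  1.06721432e-02,
        -1.99032154e+01],
       [ 8.62948120e-03,  1.81592649e-01,  9.83335976e-01,
         1.30021663e+03],
       [ 0.00000000e+00,  0.00000000e+00,  0.00000000e+00,
         1.00000000e+00]])}
scene {'fx': 408.7425223663805, 'fy': 408.7425223663805, 'cx': 247.74498505569724, 'cy': 192.40971530340457, 'pose': array([[ 8.06826889e-01, -4.40291906e-01,  3.93920562e-01,
         1.12343640e+03],
       [ 5.90766404e-01,  5.95584538e-01, -5.44310678e-01,
        -7.12865535e+02],
       [ 5.04258953e-03,  6.71879525e-01,  7.40643285e-01,
         1.01330030e+03],
       [ 0.00000000e+00,  0.00000000e+00,  0.00000000e+00,
         1.00000000e+00]])}
{'fx': 337.59550751176687, 'fy': 337.59550751176687, 'cx': 251.91731364939255, 'cy': 189.01267635214808, 'tool_from_camera': array([[ 1.31306743e-03,  9.63838232e-01,  2.66484782e-01,
         6.65112513e+01],
       [ 9.99999034e-01, -1.14400996e-03, -7.89634685e-04,
        -1.39772161e+00],
       [-4.56218856e-04,  2.66485561e-01, -9.63838803e-01,
        -1.42648620e+02],
       [ 0.00000000e+00,  0.00000000e+00,  0.00000000e+00,
         1.00000000e+00]])}
```

View pics/top0b.png

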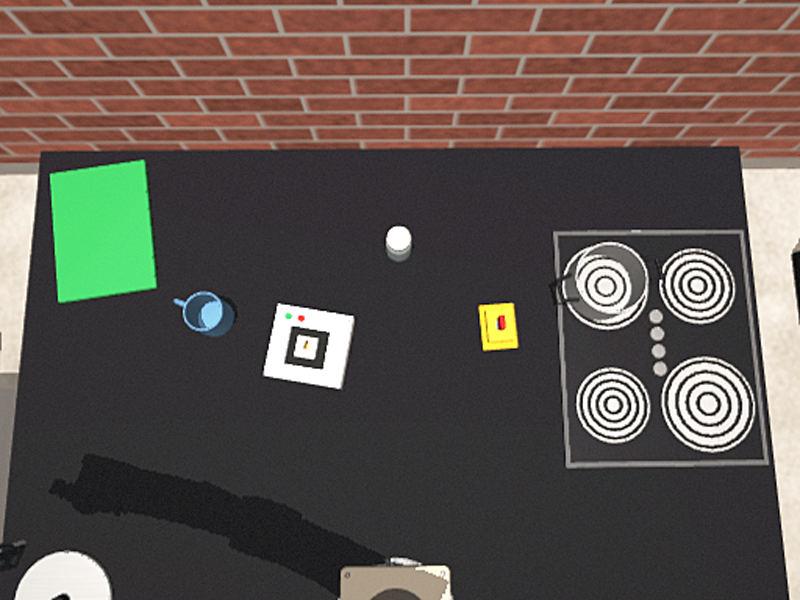

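View pics/scene0.png

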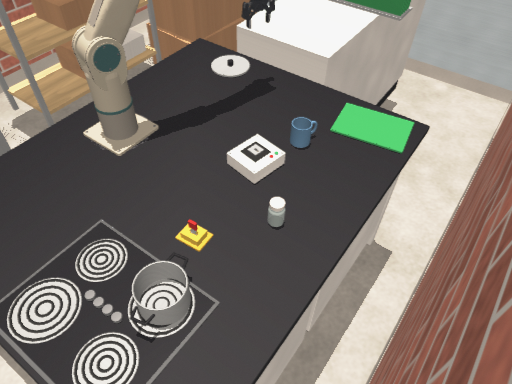

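The top view shows the stand at (499,327), the console at (308,346) with its lamps at the upper left, the jar at (398,243), and the mug at (207,315). The scene view agrees, and the paths between them are clear.

```bash
cat > h.py <<'E'
from cell import ctrl, eyes
import cv2, numpy as np
from scipy.spatial.transform import Rotation as R
def st(): return ctrl.read_state()
def campose(n,s=None):
    c=eyes.calibration(n)
    if n!='wrist': return c,np.array(c['pose'])
    s=s or st(); T=np.eye(4);T[:3,:3]=R.from_euler('xyz',s['tool_rot']).as_matrix();T[:3,3]=s['eef_pos']
    return c,T@c['tool_from_camera']
def unproj(uv,z,c,P):
    uv=np.atleast_2d(np.array(uv,float))
    d=np.c_[(uv[:,0]-c['cx'])/c['fx'],-(uv[:,1]-c['cy'])/c['fy'],-np.ones(len(uv))]@P[:3,:3].T
    return P[:3,3]+d*((z-P[2,3])/d[:,2])[:,None]
def proj(X,c,P):
    p=(np.atleast_2d(X)-P[:3,3])@P[:3,:3]
    return np.c_[c['cx']-c['fx']*p[:,0]/p[:,2],c['cy']+c['fy']*p[:,1]/p[:,2]]
def snap(n,name,crop=None,k=1):
    s=st(); c,P=campose(n,s); im=cv2.cvtColor(eyes.get_image(n),cv2.COLOR_RGB2BGR)
    cv2.imwrite(f'pics/{name}_raw.png',im); np.savez(f'pics/{name}.npz',P=P)
    o=im if crop is None else im[crop[1]:crop[3],crop[0]:crop[2]]
    cv2.imwrite(f'pics/{name}.png',cv2.resize(o,None,fx=k,fy=k,interpolation=cv2.INTER_CUBIC))
    return im,c,P
def blob(m):
    n,l,s,_=cv2.connectedComponentsWithStats(m.astype(np.uint8)); i=1+np.argmax(s[1:,4]); return (l==i).astype(np.uint8)
def rect(m,z,c,P):
    cnt=max(cv2.findContours(m,cv2.RETR_EXTERNAL,cv2.CHAIN_APPROX_NONE)[0],key=cv2.contourArea)[:,0]
    w=unproj(cnt,z,c,P)[:,:2].astype(np.float32); return cv2.minAreaRect(w)
def goto(p,yaw):  # increment (cm, deg) from the current measured pose, tool down
    s=st(); Rc=R.from_euler('xyz',s['tool_rot']); Rt=R.from_euler('xyz',[np.pi,0,yaw])
    return np.round(np.r_[Rc.inv().apply(np.array(p)-s['eef_pos'])/10, np.degrees((Rc.inv()*Rt).as_rotvec())],2)
E
python3 - <<'E'
from h import *
im=cv2.imread('pics/top0.png').astype(int);b,g,r=im[...,0],im[...,1],im[...,2]
c,P=campose('top')
y=blob((r>150)&(g>120)&(b<90)); print('stand',rect(y,8,c,P))
w=np.zeros(y.shape,np.uint8);w[185:260,160:235]=((r>170)&(g>170)&(b>170))[185:260,160:235]; print('console',rect(blob(w),50,c,P))
rd=(r>150)&(g<80)&(b<80); 
rd[:,:300]=0; rd[:190]=0;rd[230:]=0; print('bow',rect(blob(rd),75,c,P),rd.sum())
for n,px,z in(('green',(289,316),50),('redlamp',(302,319),50),('hole',(307,345),62),('jar',(398,238),90)): print(n,unproj(np.array(px)*.64,z,c,P))
E
```

```text
stand ((559.8500366210938, -210.0117645263672), (93.20519256591797, 71.7332763671875), 4.1548895835876465)
console ((519.8118286132812, 166.3100128173828), (152.1690216064453, 143.3239288330078), 79.49478149414062)
bow ((557.3161010742188, -208.08062744140625), (6.023436546325684, 24.38237762451172), 87.86255645751953) 26
green [[577.1232592  204.60037647  50.        ]]
redlamp [[570.90285766 179.05948508  50.        ]]
hole [[518.24584257 166.60717343  62.        ]]
jar [[721.81736001 -10.57591448  90.        ]]
```

```bash
python3 - <<'E'
from h import *
print(goto([560,-210,180],np.pi+.07), np.degrees(np.pi+.07-2.823))
E
```

```text
[-5.976e+01 -6.733e+01  5.160e+00 -1.000e-01 -2.000e-02 -2.227e+01] 22.26471900048436
```

>>> {"name": "move_arm", "arguments": {"increments": [[-3,-3.4,0.3,0,0,-1.1],[-6,-6.7,0.5,0,0,-2.2],[-9,-10.1,0.8,0,0,-3.3],[-12,-13.5,1,0,0,-4.4],[-15,-16.8,1.3,0,0,-5.5],[-18,-20.2,1.5,0,0,-6.6],[-21,-23.6,1.8,0,0,-7.7],[-24,-27,2.1,0,0,-8.8],[-27,-30.3,2.3,0,0,-10],[-30,-33.7,2.6,0,0,-11.1],[-33,-37,2.8,0,0,-12.2],[-36,-40.4,3.1,0,0,-13.3],[-39,-43.8,3.4,0,0,-14.4],[-42,-47.1,3.6,0,0,-15.5],[-45,-50.5,3.9,0,0,-16.6],[-48,-53.9,4.1,0,0,-17.8],[-51,-57.2,4.4,0,0,-18.9],[-54,-60.6,4.6,0,0,-20],[-57,-64,4.9,0,0,-21.1],[-59.8,-67.3,5.2,0,0,-22.3]]}}

```text
clock: 2.1
eef_pos: [560.9, -211.2, 178.9]
tool_rot: [3.141, -0.0, -3.071]
force: [0.3, -0.2, -0.3]
width: 85.5
```

>>> {"name": "move_arm", "arguments": {"increments": [[0,0,0,0,0,0],[0,0,0,0,0,0]]}}

```text
clock: 2.3
eef_pos: [559.9, -210.3, 178.4]
tool_rot: [3.141, -0.001, -3.074]
force: [0.1, 0.8, -0.5]
width: 85.3
```

```bash
python3 - <<'E'
from h import *
im,c,P=snap('wrist','w1',None,1.5)
s=st();print(s['clock'],s['eef_pos'],s['tool_rot'],s['qpos'].round(2),s['force'])
E
```

```text
2.35 [ 559.97712971 -208.52843606  178.6548317 ] [ 3.14019294e+00 -1.42044928e-03 -3.07144665e+00] [ 0.34  0.61 -0.04  1.72  0.03  0.81  1.92] [-0.1598058   0.38276084  0.16179042]
```

View pics/w1.png

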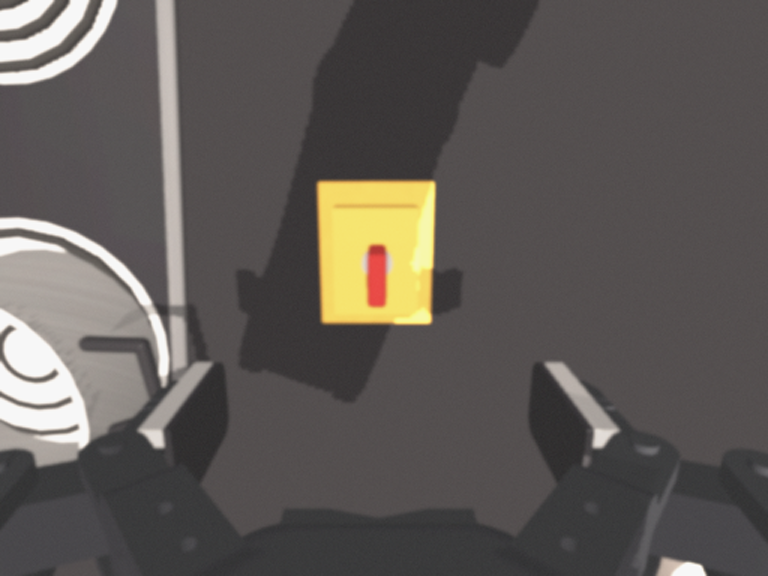

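The stand fills (318–435, 181–325) with the red bow at (376,245–305). No pocket slot shows on the image-up side of the collar. I'll zoom in and measure.

```bash
python3 - <<'E'
from h import *
im=cv2.imread('pics/w1_raw.png'); P=np.load('pics/w1.npz')['P'];c=eyes.calibration('wrist')
o=im.copy()
cv2.imwrite('pics/w1z.png',cv2.resize(im[110:230,200:300],None,fx=5,fy=5,interpolation=cv2.INTER_CUBIC))
i=im.astype(int);b,g,r=i[...,0],i[...,1],i[...,2]
y=blob((r>150)&(g>110)&(b<150)&(r>b+60));print('stand base',rect(y,8,c,P))
rd=blob((r>100)&(g<90)&(b<90)); ys,xs=np.where(rd);print('red px',xs.min(),xs.max(),ys.min(),ys.max(),unproj([[ (xs.min()+xs.max())/2,ys.max()]],75,c,P),unproj([[ (xs.min()+xs.max())/2,ys.min()]],75,c,P),rect(rd,75,c,P))
E
```

```text
stand base ((560.55712890625, -212.7455596923828), (92.80447387695312, 72.57662200927734), 4.04070520401001)
red px 246 255 164 202 [[ 571.20225882 -211.98020286   75.        ]] [[ 541.74796738 -213.98152083   75.        ]] ((556.47802734375, -213.00474548339844), (29.534116744995117, 6.822890281677246), 4.089600563049316)
```

View pics/w1z.png

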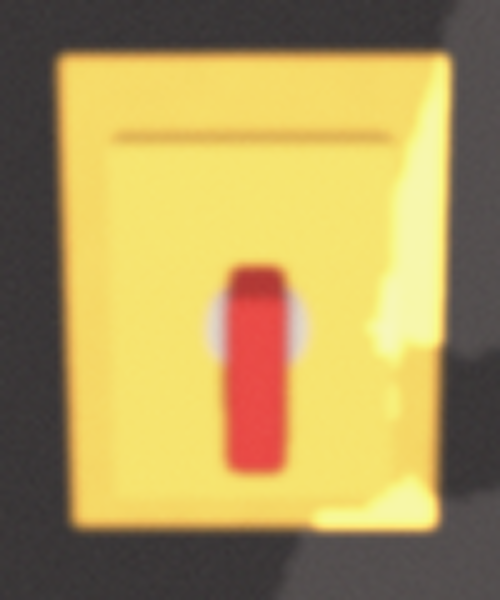

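```bash
python3 - <<'E'
from h import *
P=np.load('pics/w1.npz')['P'];c=eyes.calibration('wrist')
f=lambda x,y:(200+x/5-.4,110+y/5-.4)
print('collar',unproj(f(257,328),33,c,P),'bow top mid',unproj([f(257,297),f(256,472),f(257,385)],75,c,P),'block',unproj([f(112,137),f(392,137),f(110,500),f(400,495)],30,c,P))
print(goto([559,-212,61-10],np.pi+.071))
E
```

```text
collar [[ 559.9225078  -212.43736944   33.        ]] bow top mid [[ 545.49544591 -213.35397269   75.        ]
 [ 572.78787668 -211.6422545    75.        ]
 [ 559.02025598 -212.42967136   75.        ]] block [[ 528.78578112 -239.51223567   30.        ]
 [ 525.48011814 -191.57057552   30.        ]
 [ 594.47194483 -236.88820042   30.        ]
 [ 589.89856975 -184.33314275   30.        ]]
[ 0.1  -0.36 12.77  0.08 -0.08 -0.05]
```

>>> {"name": "move_arm", "arguments": {"increments": [[0,-0.1,3,0,0,0],[0.1,-0.3,6.5,0,0,0],[0.1,-0.3,10,0,0,0],[0.1,-0.3,12.5,0,0,0],[0.1,-0.3,13.7,0,0,0],[0.1,-0.3,13.7,0,0,0],[0.1,-0.3,13.7,0,0,0]], "grip": -0.4}}

```text
clock: 3.05
eef_pos: [560.6, -211.7, 43.3]
tool_rot: [-3.141, 0.001, -3.07]
force: [-0.3, 0.4, 0.8]
width: 25.6
```

```bash
python3 - <<'E'
from h import *
P_=[st()]
im,c,P=snap('wrist','w2',(150,60,350,210),4)
for k in range(3): P_.append(st()); eyes.get_image('wrist')
for s in P_: print(s['clock'],s['eef_pos'].round(2),s['tool_rot'].round(4),s['force'].round(2),s['torque'].round(3),s['width'])
E
```

```text
3.05 [ 560.59 -211.74   43.28] [-3.1414e+00  1.3000e-03 -3.0702e+00] [-0.34  0.44  0.78] [ 0.005 -0.058  0.004] 25.556526550946682
3.1 [ 560.99 -212.09   43.76] [-3.1408e+00  2.3000e-03 -3.0705e+00] [ 0.5  -0.35  0.35] [-0.072 -0.016  0.077] 25.714894957666502
3.15 [ 561.04 -212.38   43.93] [-3.1406e+00  2.6000e-03 -3.0708e+00] [ 0.51 -0.56  0.38] [-0.004 -0.066  0.002] 25.552260936936744
3.2 [ 560.91 -212.5    43.87] [-3.1406e+00  2.5000e-03 -3.0710e+00] [-0.73 -0.36 -0.21] [-0.008  0.056 -0.017] 25.529119445861078
```

View pics/w2.png

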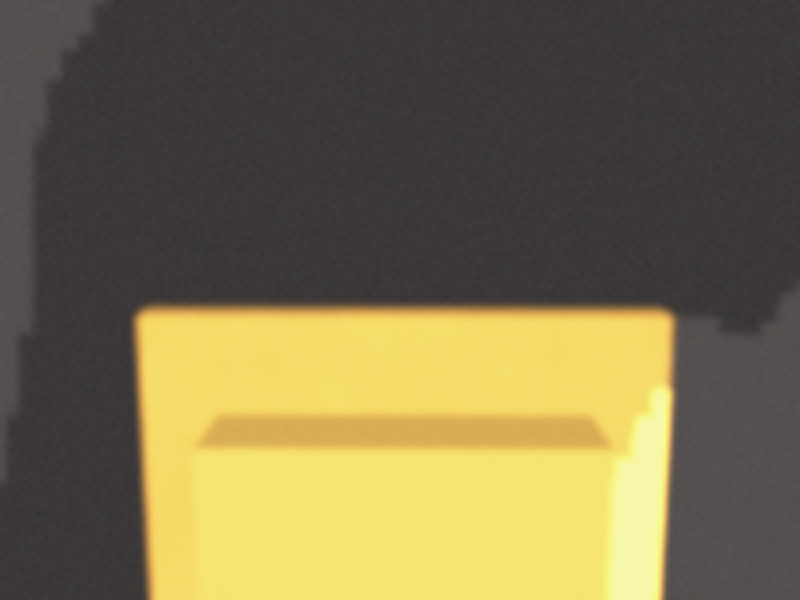

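The crop only caught the stand's rear edge. I'll measure the bow numerically from the same frame.

```bash
python3 - <<'E'
from h import *
i=cv2.imread('pics/w2_raw.png').astype(int);b,g,r=i[...,0],i[...,1],i[...,2];c=eyes.calibration('wrist')
P=np.array(c['tool_from_camera'])
rd=(r>90)&(g<80)&(b<80)&(r>g+50); print(rd.sum()); ys,xs=np.where(blob(rd));print(xs.min(),xs.max(),ys.min(),ys.max())
for y in range(ys.min(),ys.max()+1,4): q=xs[ys==y];print(y,q.min(),q.max(),r[y,q].mean().round())
# tool-frame coords of bow at its top face (z tool = -(75-43.5))
m=(xs.min()+xs.max())/2
print(unproj([[m,ys.max()],[m,ys.min()]],-31.5,c,P))
E
```

```text
2166
238 265 221 314
221 246 248 177.0
225 243 262 179.0
229 243 262 180.0
233 242 262 180.0
237 242 263 180.0
241 242 263 182.0
245 241 264 187.0
249 241 264 226.0
253 241 264 232.0
257 241 263 233.0
261 241 263 233.0
265 241 263 233.0
269 241 263 232.0
273 241 263 232.0
277 241 263 232.0
281 241 263 232.0
285 241 263 232.0
289 241 263 232.0
293 239 264 227.0
297 239 265 223.0
301 239 265 223.0
305 239 265 222.0
309 239 265 219.0
313 242 262 156.0
[[-12.99810029  -1.64105631 -31.5       ]
 [ 24.71434118  -1.67811477 -31.5       ]]
```

```bash
python3 - <<'E'
from h import *
c=eyes.calibration('wrist');P=np.array(c['tool_from_camera'])
print(unproj([[252,247],[252,313]],-31.5,c,P))
E
```

```text
[[ 14.77904795  -1.48902877 -31.5       ]
 [-12.55835962  -1.45136962 -31.5       ]]
```

>>> {"name": "move_arm", "arguments": {"increments": [[0.1,0,0.25,0,0,0],[0.1,0,0.25,0,0,0],[0.1,0,0.25,0,0,0],[0.1,0,0.25,0,0,0]], "grip": -1}}

```text
clock: 3.65
eef_pos: [559.4, -212.7, 40.6]
tool_rot: [-3.141, 0.001, -3.071]
force: [-0.1, -0.5, 6.0]
width: 9.5
```

>>> {"name": "move_arm", "arguments": {"increments": [[0,0,0,0,0,0],[0,0,-0.4,0,0,0],[0,0,-1,0,0,0],[0,0,-2,0,0,0],[0,0,-4,0,0,0],[0,0,-7,0,0,0],[0,0,-10,0,0,0],[0,0,-12,0,0,0],[0,0,-12,0,0,0]]}}

```text
clock: 4.55
eef_pos: [560.9, -213.1, 163.5]
tool_rot: [-3.139, 0.006, -3.071]
force: [0.3, -0.5, -0.8]
width: 8.9
```

```bash
python3 - <<'E'
from h import *
im,c,P=snap('wrist','w3',None,1.5)
for k in range(2):
    s=st(); print(s['clock'],s['eef_pos'].round(2),s['tool_rot'].round(4),s['force'].round(2),s['torque'].round(3),s['width']); eyes.get_image('wrist')
E
```

```text
4.6 [ 559.7  -212.74  161.58] [-3.1403e+00  3.1000e-03 -3.0713e+00] [ 0.06  0.31 -0.41] [-0.019 -0.022  0.002] 9.064534614844165
4.65 [ 558.69 -212.4   160.16] [-3.1414e+00  4.0000e-04 -3.0712e+00] [-0.33 -0.93 -2.06] [-0.006  0.014 -0.081] 9.376507164062195
```

View pics/w3.png

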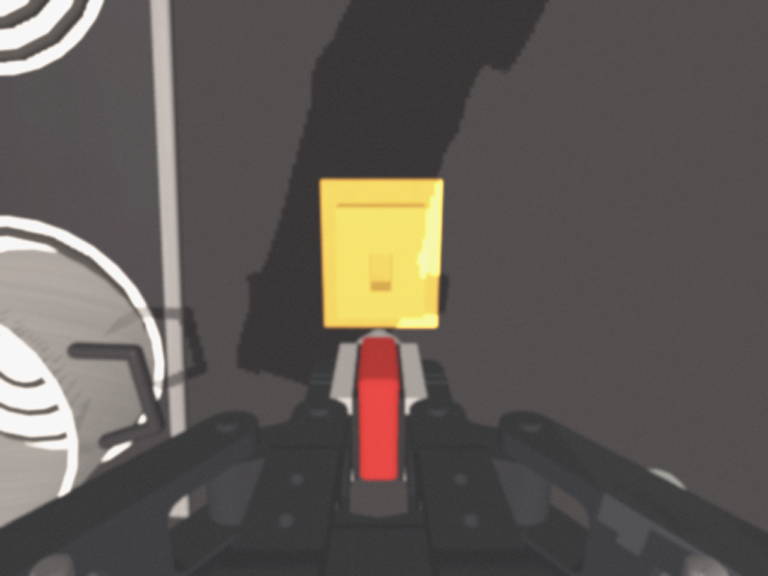

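The key is held straight in the jaws and the empty pocket shows at (370–392, 253–291) of the enlarged view. I'll use it to settle the bit direction and the mouth position.

```bash
python3 - <<'E'
from h import *
P=np.load('pics/w3.npz')['P'];c=eyes.calibration('wrist')
w=unproj(np.array([[381,253],[381,291],[370,262],[392,262],[320,180],[442,180]])/1.5-.17,30,c,P);print(w.round(1)); print(np.linalg.norm(w[1]-w[0]))
i=cv2.imread('pics/w3_raw.png').astype(int);b,g,r=i[...,0],i[...,1],i[...,2]
print(rect(blob((r>150)&(g>110)&(b<150)&(r>b+60)),8,c,P), P[:3,3])
for yaw in [np.pi-.183]: print(goto([520,166,200],yaw))
E
```

```text
[[ 553.2 -213.9   30. ]
 [ 575.2 -212.3   30. ]
 [ 558.8 -219.6   30. ]
 [ 557.9 -207.4   30. ]
 [ 515.8 -249.3   30. ]
 [ 511.1 -184.3   30. ]]
22.05823658167287
((560.3428955078125, -213.29502868652344), (92.33029174804688, 72.07391357421875), 3.985553741455078) [ 493.17639256 -219.17683629  305.69058271]
[ 1.150e+00  3.799e+01 -4.050e+00  2.000e-02 -7.000e-02  1.452e+01]
```

The pocket is 22 mm long and lies from -6.5 to +15.5 mm about the key axis, so the bit points to world +x as assumed. Now to the console.

>>> {"name": "move_arm", "arguments": {"increments": [[0.1,2.5,0,0,0,1],[0.2,6,0,0,0,2.5],[0.3,10.5,0,0,0,4],[0.5,15,0,0,0,5.5],[0.6,19.5,0,0,0,7],[0.7,24,0,0,0,9],[0.9,28.5,0,0,0,11],[1,33,0,0,0,12.5],[1.1,36.5,0,0,0,13.5],[1.15,38,0,0,0,14.5],[1.15,38,0,0,0,14.5],[1.15,38,0,0,0,14.5]]}}

```text
clock: 5.9
eef_pos: [520.0, 164.7, 158.8]
tool_rot: [-3.14, -0.002, 2.959]
force: [0.3, -0.6, -0.4]
width: 9.4
```

```bash
python3 - <<'E'
from h import *
im,c,P=snap('wrist','w4',None,1.5)
for k in range(3):
    s=st(); print(s['clock'],s['eef_pos'].round(2),s['tool_rot'].round(4),s['force'].round(2),s['torque'].round(3),s['qpos'].round(2)); eyes.get_image('wrist')
E
```

```text
5.95 [520.36 163.87 159.03] [-3.1395e+00 -1.1000e-03  2.9575e+00] [-0.12 -0.45  0.86] [-0.038 -0.045  0.004] [-0.41  0.58  0.07  1.88 -0.06  0.68  1.09]
6.0 [520.61 163.59 159.27] [-3.1398e+00 -7.0000e-04  2.9566e+00] [-0.41 -0.59  0.38] [0.    0.002 0.013] [-0.41  0.58  0.07  1.88 -0.06  0.68  1.09]
6.05 [520.76 163.64 159.45] [-3.1402e+00 -4.0000e-04  2.9562e+00] [ 0.22 -0.37 -0.83] [-0.003  0.002 -0.03 ] [-0.41  0.58  0.07  1.88 -0.06  0.68  1.09]
```

View pics/w4.png

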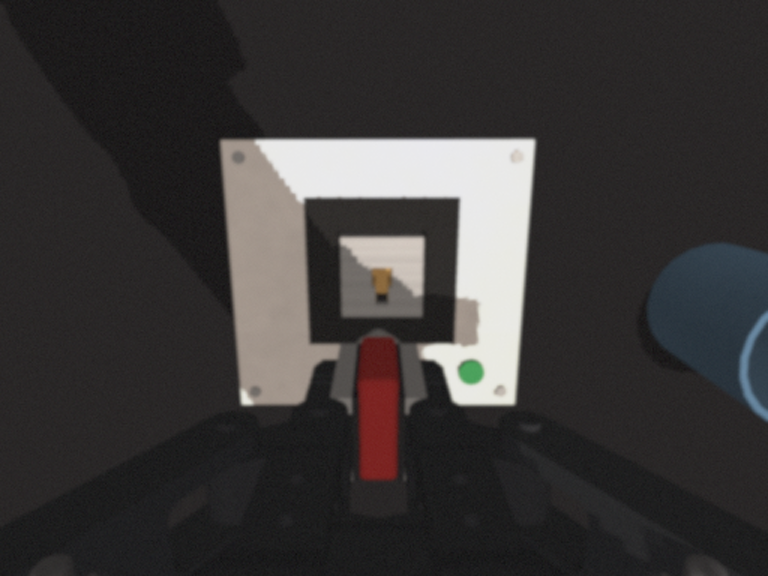

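The console spans (220–535, 140–405), the steel face (340–424, 237–317), and a brass hole shows at (372–392, 268–301). I'll zoom in on the hole.

```bash
python3 - <<'E'
from h import *
im=cv2.imread('pics/w4_raw.png'); P=np.load('pics/w4.npz')['P'];c=eyes.calibration('wrist')
z=cv2.resize(im[150:220,220:290],None,fx=8,fy=8,interpolation=cv2.INTER_CUBIC);z=cv2.convertScaleAbs(z,alpha=1.3)
cv2.imwrite('pics/w4z.png',z)
g=cv2.cvtColor(im,cv2.COLOR_BGR2GRAY)
i=im.astype(int);w=np.zeros(g.shape,np.uint8);w[80:275,140:365]=(g>70)[80:275,140:365]
f=lambda l:np.array(l,float)/1.5-.17
print('console',unproj(f([[220,139],[535,139],[516,405],[241,405]]),50,c,P).round(1).tolist())
print('collar',unproj(f([[305,198],[460,198],[455,344],[311,344]]),54,c,P).round(1).tolist())
print('face',unproj(f([[340,237],[424,237],[424,317],[342,317]]),62,c,P).round(1).tolist())
E
```

```text
console [[438.2, 101.3, 50.0], [465.3, 249.3, 50.0], [604.1, 225.0, 50.0], [577.0, 75.8, 50.0]]
collar [[472.5, 135.8, 54.0], [486.0, 209.7, 54.0], [560.7, 196.7, 54.0], [547.1, 122.4, 54.0]]
face [[493.0, 149.6, 62.0], [500.2, 189.1, 62.0], [540.1, 182.8, 62.0], [532.8, 142.5, 62.0]]
```

View pics/w4z.png

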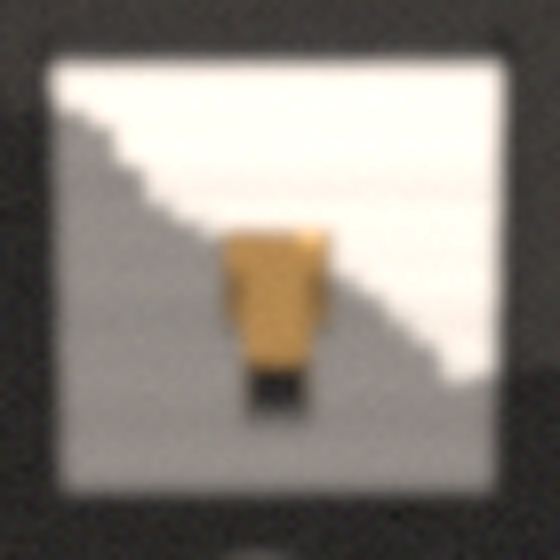

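```bash
python3 - <<'E'
from h import *
c=eyes.calibration('wrist');P=np.load('pics/w4.npz')['P'];T=np.array(c['tool_from_camera'])
f=lambda x,y:(220+(x+.5)/8-.5,150+(y+.5)/8-.5)
hw=unproj([f(276,232),f(276,424),f(276,276)],62,c,P);print('hole -x edge,+x end',hw.round(1))
e=np.array([.984,-.179,0]);print('centre from each',hw[0]+5*e,hw[1]-14*e)
ctr=(hw[0]+5*e+hw[1]-14*e)/2; print(ctr)
i=cv2.imread('pics/w4_raw.png').astype(int);b,g,r=i[...,0],i[...,1],i[...,2]
rd=blob((r>60)&(g<60)&(r>g+45));ys,xs=np.where(rd)
for y in range(ys.min(),ys.max(),8):q=xs[ys==y];print(y,q.min(),q.max(),r[y,q].mean().round())
zt=-(45-11)
print(unproj([[252,ys.max()]],zt,c,T),proj([[14,0,zt],[-14,0,zt],[14,0,-4]],c,T))
E
```

```text
hole -x edge,+x end [[511.6 166.3  62. ]
 [529.7 163.   62. ]
 [515.7 165.6  62. ]]
centre from each [516.5127712  165.41084517  62.        ] [515.88585824 165.53483983  62.        ]
[516.19931472 165.4728425   62.        ]
225 246 255 86.0
233 241 263 86.0
241 240 263 87.0
249 240 264 88.0
257 238 265 115.0
265 239 265 118.0
273 240 264 119.0
281 239 264 117.0
289 240 264 118.0
297 240 264 118.0
305 240 264 118.0
313 240 264 117.0
[[-13.74235035  -1.31945981 -34.        ]] [[255.8592404  251.09198063]
 [255.52784072 319.59644327]
 [255.05801633 220.65846746]]
```

```bash
python3 - <<'E'
from h import *
c=eyes.calibration('wrist');T=np.array(c['tool_from_camera'])
f=lambda x,y:(220+(x+.5)/8-.5,150+(y+.5)/8-.5)
h=unproj([f(276,232),f(276,424)],97.3,c,T);print(h.round(2))
for n,px in(('w3',[[381,253],[381,291]]),):
    print(n,unproj(np.array(px)/1.5-.17,162-30,c,T).round(2))
E
```

```text
[[  8.28   0.25  97.3 ]
 [-10.13   0.3   97.3 ]]
w3 [[  8.42   0.28 132.  ]
 [-13.48   0.34 132.  ]]
```

>>> {"name": "move_arm", "arguments": {"increments": [[0.1,0,2,0,0,0],[0.2,0,4,0,0,0],[0.2,0.03,5.5,0,0,0],[0.2,0.03,6.2,0,0,0],[0.2,0.03,6.2,0,0,0],[0.2,0.03,6.2,0,0,0]]}}

```text
clock: 6.7
eef_pos: [519.3, 166.1, 98.3]
tool_rot: [3.141, 0.001, 2.958]
force: [0.3, -0.6, -0.3]
width: 9.3
```

>>> {"name": "move_arm", "arguments": {"increments": [[0,0,0.1,0,0,0],[0,0,0.2,0,0,0],[0,0,0.3,0,0,0],[0,0,0.4,0,0,0],[0,0,0.4,0,0,0]]}}

```text
clock: 7.2
eef_pos: [518.7, 166.6, 93.8]
tool_rot: [-3.142, -0.0, 2.959]
force: [0.1, 0.1, -0.6]
width: 9.6
```

>>> {"name": "move_arm", "arguments": {"increments": [[0,0,0.1,0,0,0],[0,0,0.2,0,0,0],[0,0,0.3,0,0,0],[0,0,0.3,0,0,0]]}}

```text
clock: 7.6
eef_pos: [518.7, 166.5, 90.6]
tool_rot: [-3.142, -0.0, 2.959]
force: [0.5, -0.9, -0.7]
width: 9.2
```

>>> {"name": "move_arm", "arguments": {"increments": [[0,0,0.1,0,0,0],[0,0,0.2,0,0,0],[0,0,0.2,0,0,0]]}}

```text
clock: 7.9
eef_pos: [518.8, 166.6, 88.9]
tool_rot: [3.141, 0.0, 2.959]
force: [-0.6, 1.2, 1.9]
width: 9.5
```

>>> {"name": "move_arm", "arguments": {"increments": [[0,0,0.1,0,0,0],[0,0,0.1,0,0,0]]}}

```text
clock: 8.1
eef_pos: [518.8, 166.6, 87.9]
tool_rot: [3.141, 0.0, 2.959]
force: [-0.7, 0.4, 2.5]
width: 9.2
```

>>> {"name": "move_arm", "arguments": {"increments": [[0.05,0,0,0,0,0],[0.1,0,0,0,0,0],[0.1,0,0,0,0,0]]}}

```text
clock: 8.4
eef_pos: [518.5, 166.7, 88.0]
tool_rot: [3.141, 0.001, 2.959]
force: [1.2, -0.8, 2.1]
width: 9.0
```

>>> {"name": "move_arm", "arguments": {"increments": [[0,0.05,0,0,0,0],[0,0.1,0,0,0,0],[0,0.1,0,0,0,0]]}}

```text
clock: 8.7
eef_pos: [518.1, 167.6, 87.8]
tool_rot: [-3.142, 0.0, 2.959]
force: [1.3, -1.6, 2.7]
width: 9.6
```

>>> {"name": "move_arm", "arguments": {"increments": [[-0.05,0,0,0,0,0],[-0.1,0,0,0,0,0],[-0.1,0,0,0,0,0]]}}

```text
clock: 9.0
eef_pos: [518.5, 167.4, 87.7]
tool_rot: [-3.141, -0.001, 2.959]
force: [-0.2, -0.4, 2.9]
width: 9.3
```

>>> {"name": "move_arm", "arguments": {"increments": [[0,-0.1,0,0,0,0],[0,-0.2,0,0,0,0],[0,-0.2,0,0,0,0]]}}

```text
clock: 9.3
eef_pos: [518.4, 166.1, 87.8]
tool_rot: [3.141, -0.0, 2.959]
force: [-0.4, 1.8, 1.9]
width: 8.9
```

>>> {"name": "move_arm", "arguments": {"increments": [[0.05,0,0,0,0,0],[0.1,0,0,0,0,0],[0.1,0,0,0,0,0]]}}

```text
clock: 9.6
eef_pos: [518.0, 166.0, 87.9]
tool_rot: [3.141, 0.001, 2.959]
force: [0.6, 1.5, 2.8]
width: 9.3
```

>>> {"name": "move_arm", "arguments": {"increments": [[-0.05,0,0,0,0,0],[-0.1,0,0,0,0,0],[-0.1,0,0,0,0,0]]}}

```text
clock: 9.9
eef_pos: [518.3, 165.7, 87.7]
tool_rot: [3.142, -0.001, 2.959]
force: [-0.3, -0.1, 2.6]
width: 9.5
```

>>> {"name": "move_arm", "arguments": {"increments": [[-0.05,0,0,0,0,0],[-0.1,0,0,0,0,0],[-0.1,0,0,0,0,0]]}}

```text
clock: 10.2
eef_pos: [518.9, 165.2, 87.6]
tool_rot: [-3.141, -0.001, 2.959]
force: [-2.3, 1.2, 2.8]
width: 8.8
```

>>> {"name": "move_arm", "arguments": {"increments": [[0,0.05,0,0,0,0],[0,0.1,0,0,0,0],[0,0.1,0,0,0,0]]}}

```text
clock: 10.5
eef_pos: [519.2, 165.8, 87.6]
tool_rot: [-3.141, -0.001, 2.959]
force: [-1.1, 0.6, 3.8]
width: 9.0
```

>>> {"name": "move_arm", "arguments": {"increments": [[0,0.05,0,0,0,0],[0,0.1,0,0,0,0],[0,0.1,0,0,0,0]]}}

```text
clock: 10.8
eef_pos: [520.0, 166.9, 87.8]
tool_rot: [-3.141, 0.0, 2.959]
force: [-1.2, -0.6, 3.8]
width: 8.9
```

>>> {"name": "move_arm", "arguments": {"increments": [[0.05,-0.05,0,0,0,0],[0.1,-0.1,0,0,0,0],[0.15,-0.1,0,0,0,0],[0.2,-0.1,0,0,0,0],[0.25,-0.1,0,0,0,0],[0.25,-0.1,0,0,0,0]]}}

```text
clock: 11.4
eef_pos: [516.9, 167.0, 87.7]
tool_rot: [3.142, -0.001, 2.959]
force: [-0.7, 0.1, -1.4]
width: 9.2
```

>>> {"name": "move_arm", "arguments": {"increments": [[0.05,0,0,0,0,0],[0.1,0,0,0,0,0],[0.1,0,0,0,0,0]]}}

```text
clock: 11.7
eef_pos: [515.5, 167.0, 87.4]
tool_rot: [-3.141, -0.001, 2.959]
force: [-0.1, 0.4, -1.2]
width: 9.4
```

The force dropped to about zero, so the tip is in the hole. I'll descend gently.

>>> {"name": "move_arm", "arguments": {"increments": [[-0.05,0,0.05,0,0,0],[-0.05,0,0.1,0,0,0],[-0.05,0,0.15,0,0,0],[-0.05,0,0.15,0,0,0]]}}

```text
clock: 12.1
eef_pos: [516.7, 166.9, 86.2]
tool_rot: [-3.142, -0.0, 2.959]
force: [-0.6, 0.4, -0.2]
width: 9.4
```

>>> {"name": "move_arm", "arguments": {"increments": [[0,0,0.1,0,0,0],[0,0,0.2,0,0,0],[0,0,0.2,0,0,0]]}}

```text
clock: 12.4
eef_pos: [516.7, 166.9, 84.1]
tool_rot: [-3.142, -0.0, 2.959]
force: [0.0, 0.2, -0.2]
width: 9.5
```

>>> {"name": "move_arm", "arguments": {"increments": [[0,0,0.2,0,0,0],[0,0,0.4,0,0,0],[0,0,0.6,0,0,0],[0,0,0.7,0,0,0],[0,0,0.7,0,0,0]]}}

```text
clock: 12.9
eef_pos: [516.6, 166.8, 77.1]
tool_rot: [-3.141, -0.0, 2.959]
force: [-0.2, -0.3, -0.2]
width: 9.4
```

>>> {"name": "move_arm", "arguments": {"increments": [[0,0,0.1,0,0,0],[0,0,0.2,0,0,0],[0,0,0.2,0,0,0]]}}

```text
clock: 13.2
eef_pos: [516.7, 166.9, 75.2]
tool_rot: [-3.142, -0.0, 2.959]
force: [-1.2, -0.7, 0.5]
width: 9.1
```

>>> {"name": "move_arm", "arguments": {"increments": [[0,0,0.1,0,0,0],[0,0,0.2,0,0,0],[0,0,0.2,0,0,0]]}}

```text
clock: 13.5
eef_pos: [516.7, 166.8, 73.2]
tool_rot: [-3.142, -0.0, 2.959]
force: [-0.9, -0.3, -0.3]
width: 9.5
```

>>> {"name": "move_arm", "arguments": {"increments": [[0,0,0.1,0,0,0],[0,0,0.1,0,0,0]]}}

```text
clock: 13.7
eef_pos: [516.8, 166.9, 72.3]
tool_rot: [3.142, 0.0, 2.959]
force: [-1.3, 0.2, 0.9]
width: 9.1
```

>>> {"name": "move_arm", "arguments": {"increments": [[0,0,0.05,0,0,0],[0,0,0.1,0,0,0],[0,0,0.1,0,0,0]]}}

```text
clock: 14.0
eef_pos: [516.8, 166.9, 71.4]
tool_rot: [3.141, 0.0, 2.959]
force: [0.2, -0.4, 0.9]
width: 9.3
```

```bash
python3 - <<'E'
from h import *
F=[]
for k in range(6):
    s=st(); F.append(np.r_[s['force'],s['torque']*10,s['eef_pos']]); eyes.get_image('top')
print(np.mean(F,0).round(2),np.std(F,0).round(2),s['clock'],s['qpos'].round(2))
E
```

```text
[-4.6000e-01 -3.7000e-01  1.4900e+00 -2.4000e-01  6.8000e-01 -9.0000e-02
  5.1682e+02  1.6691e+02  7.1380e+01] [0.4  0.5  0.55 0.3  0.31 0.26 0.02 0.03 0.02] 14.25 [-0.4   0.71  0.05  1.95 -0.07  0.48  1.1 ]
```

>>> {"name": "move_arm", "arguments": {"increments": [[0,0,0.05,0,0,0],[0,0,0.1,0,0,0],[0,0,0.1,0,0,0]]}}

```text
clock: 14.6
eef_pos: [516.8, 166.9, 70.3]
tool_rot: [3.142, 0.0, 2.959]
force: [-0.2, -0.1, 2.0]
width: 9.3
```

```bash
cat >> h.py <<'E'
def avg(n=6):
    F=[]
    for k in range(n):
        s=st(); F.append(np.r_[s['force'],s['torque'],s['eef_pos']]); eyes.get_image('top')
    print('F',np.mean(F,0)[:3].round(2),'T',np.mean(F,0)[3:6].round(3),'p',np.mean(F,0)[6:].round(2),'rot',s['tool_rot'].round(4),s['clock'],s['width'])
E
python3 -c "from h import *;avg()"
```

```text
F [-0.25 -0.22  2.42] T [-0.047  0.025  0.012] p [516.82 166.91  70.34] rot [3.1415e+00 1.0000e-04 2.9589e+00] 14.85 8.997631920800917
```

The collar is seated at about 2.9 N. Now the clockwise turn.

>>> {"name": "move_arm", "arguments": {"increments": [[0,0,0,0,0,3],[0,0,0,0,0,8],[0,0,0,0,0,13],[0,0,0,0,0,18],[0,0,0,0,0,22],[0,0,0,0,0,25],[0,0,0,0,0,25]]}}

```text
clock: 15.6
eef_pos: [517.7, 167.7, 70.5]
tool_rot: [3.14, 0.001, 2.523]
force: [1.8, 1.7, 2.8]
width: 9.3
```

```bash
python3 -c "from h import *;avg(5)"
```

```text
F [1.64 2.17 2.57] T [ 0.519 -0.416  0.025] p [517.62 167.7   70.53] rot [3.1398e+00 7.0000e-04 2.5239e+00] 15.8 8.876247752394006
```

>>> {"name": "move_arm", "arguments": {"increments": [[0,0.05,0,0,0,0],[0,0.12,0,0,0,0],[0,0.12,0,0,0,0]]}}

```text
clock: 16.15
eef_pos: [517.5, 167.5, 70.3]
tool_rot: [-3.141, 0.0, 2.522]
force: [0.7, 0.8, 2.9]
width: 9.3
```

```bash
python3 -c "from h import *;avg(5)"
```

```text
F [1.4  0.51 2.72] T [ 0.246 -0.441  0.052] p [517.51 167.55  70.29] rot [-3.1414e+00  2.0000e-04  2.5223e+00] 16.35 9.496746483554315
```

>>> {"name": "move_arm", "arguments": {"increments": [[-0.05,0.05,0,0,0,4],[-0.05,0.05,0,0,0,8],[-0.05,0.05,0,0,0,12],[-0.05,0.05,0,0,0,16],[-0.05,0.05,0,0,0,20],[-0.05,0.05,0,0,0,20]]}}

```text
clock: 17.0
eef_pos: [518.0, 167.8, 70.2]
tool_rot: [-3.141, 0.0, 2.173]
force: [2.0, 0.6, 2.3]
width: 9.3
```

```bash
python3 -c "from h import *;avg(5)"
```

```text
F [1.46 0.7  2.53] T [ 0.155 -0.383  0.029] p [518.02 167.86  70.25] rot [-3.1413e+00 -1.0000e-04  2.1746e+00] 17.2 9.341247904616338
```

>>> {"name": "move_arm", "arguments": {"increments": [[0,0.04,0,0,0,4],[0,0.08,0,0,0,8],[0,0.08,0,0,0,12],[0,0.08,0,0,0,15],[0,0.08,0,0,0,15]]}}

```text
clock: 17.75
eef_pos: [518.3, 167.8, 70.1]
tool_rot: [-3.14, 0.001, 1.912]
force: [0.6, -0.5, 3.4]
width: 9.5
```

```bash
python3 -c "from h import *;avg(5)"
```

```text
F [ 0.42 -1.35  2.64] T [-0.315 -0.153  0.025] p [518.34 167.79  70.16] rot [-3.1404e+00  2.0000e-04  1.9124e+00] 17.95 9.662408812946904
```

>>> {"name": "move_arm", "arguments": {"increments": [[0,-0.03,0,0,0,2],[0,-0.03,0,0,0,4],[0,-0.03,0,0,0,6],[0,-0.03,0,0,0,6]]}}

```text
clock: 18.4
eef_pos: [518.3, 168.2, 70.2]
tool_rot: [-3.141, 0.0, 1.806]
force: [0.0, -2.0, 2.3]
width: 9.1
```

```bash
python3 -c "from h import *;avg(6)"
```

```text
F [-0.04 -2.17  2.63] T [-0.518 -0.008  0.022] p [518.31 168.19  70.21] rot [-3.1411e+00  1.0000e-04  1.8070e+00] 18.65 9.177676674211426
```

>>> {"name": "move_arm", "arguments": {"increments": [[-0.08,0,0,0,0,2],[-0.08,0,0,0,0,4],[-0.08,0,0,0,0,5],[-0.08,0,0,0,0,5]]}}

```text
clock: 19.1
eef_pos: [518.5, 168.0, 70.2]
tool_rot: [-3.141, -0.0, 1.719]
force: [0.1, 0.1, 3.3]
width: 9.1
```

```bash
python3 -c "from h import *;avg(6)"
```

```text
F [-0.9   0.13  2.82] T [-0.017  0.197  0.033] p [518.49 167.95  70.24] rot [-3.1412e+00 -5.0000e-04  1.7201e+00] 19.35 9.097296092416494
```

>>> {"name": "move_arm", "arguments": {"increments": [[0,0,0,0,0,2],[0,0,0,0,0,4],[0,0,0,0,0,5],[0,0,0,0,0,5]]}}

```text
clock: 19.8
eef_pos: [518.6, 167.7, 70.3]
tool_rot: [-3.141, 0.0, 1.632]
force: [-1.5, 0.5, 2.5]
width: 9.4
```

```bash
python3 -c "from h import *;avg(6)"
```

```text
F [-1.23  0.4   2.79] T [0.143 0.304 0.028] p [518.63 167.65  70.27] rot [-3.1414e+00 -2.0000e-04  1.6326e+00] 20.05 9.240767160444898
```

>>> {"name": "move_arm", "arguments": {"increments": [[0,0,0,0,0,2],[0,0,0,0,0,4],[0,0,0,0,0,5],[0,0,0,0,0,5]]}}

```text
clock: 20.5
eef_pos: [518.7, 167.5, 70.3]
tool_rot: [3.142, 0.0, 1.545]
force: [-1.0, -0.1, 2.3]
width: 9.2
```

```bash
python3 -c "from h import *;avg(6)"
```

```text
F [-0.97 -0.25  2.8 ] T [0.018 0.295 0.056] p [518.71 167.45  70.28] rot [-3.1415e+00  1.0000e-04  1.5452e+00] 20.75 9.18975551728726
```

>>> {"name": "move_arm", "arguments": {"increments": [[0,0,0,0,0,2],[0,0,0,0,0,4],[0,0,0,0,0,4]]}}

```text
clock: 21.1
eef_pos: [518.8, 167.3, 70.2]
tool_rot: [3.141, 0.0, 1.474]
force: [-1.1, -0.7, 2.2]
width: 9.5
```

```bash
python3 -c "from h import *;avg(8)"
```

```text
F [-1.16 -1.16  2.44] T [-0.23   0.251  0.042] p [518.76 167.34  70.28] rot [3.1415e+00 2.0000e-04 1.4753e+00] 21.45 9.022849995619094
```

>>> {"name": "move_arm", "arguments": {"increments": [[0,0,0,0,0,2],[0,0,0,0,0,4],[0,0,0,0,0,4]]}}

```text
clock: 21.8
eef_pos: [518.8, 167.3, 70.3]
tool_rot: [3.141, 0.0, 1.404]
force: [-0.6, -1.9, 1.3]
width: 9.3
```

```bash
python3 -c "from h import *;avg(8)"
```

```text
F [-1.04 -2.09  2.49] T [-0.492  0.203  0.051] p [518.79 167.31  70.29] rot [3.1415e+00 2.0000e-04 1.4054e+00] 22.15 9.318385823965023
```

>>> {"name": "move_arm", "arguments": {"increments": [[-0.08,-0.03,0,0,0,2],[-0.08,-0.03,0,0,0,4],[-0.08,-0.03,0,0,0,4]]}}

```text
clock: 22.5
eef_pos: [518.7, 167.0, 70.4]
tool_rot: [3.141, -0.0, 1.334]
force: [0.8, -0.9, 2.7]
width: 9.1
```

```bash
python3 -c "from h import *;avg(8)"
```

```text
F [ 0.56 -0.81  2.29] T [-0.251 -0.131  0.035] p [518.66 167.04  70.38] rot [ 3.1410e+00 -4.0000e-04  1.3359e+00] 22.85 9.198850138527613
```

>>> {"name": "move_arm", "arguments": {"increments": [[0,0,0,0,0,2],[0,0,0,0,0,4],[0,0,0,0,0,4]]}}

```text
clock: 23.2
eef_pos: [518.5, 166.9, 70.3]
tool_rot: [3.141, 0.0, 1.265]
force: [1.1, -0.9, 2.7]
width: 9.4
```

```bash
python3 - <<'E'
from h import *
avg(8); im,c,P=snap('wrist','w5',None,1.5)
E
```

```text
F [ 1.65 -0.83  2.7 ] T [-0.192 -0.309  0.031] p [518.48 166.84  70.34] rot [ 3.1412e+00 -2.0000e-04  1.2659e+00] 23.55 9.481836680850629
```

View pics/w5.png

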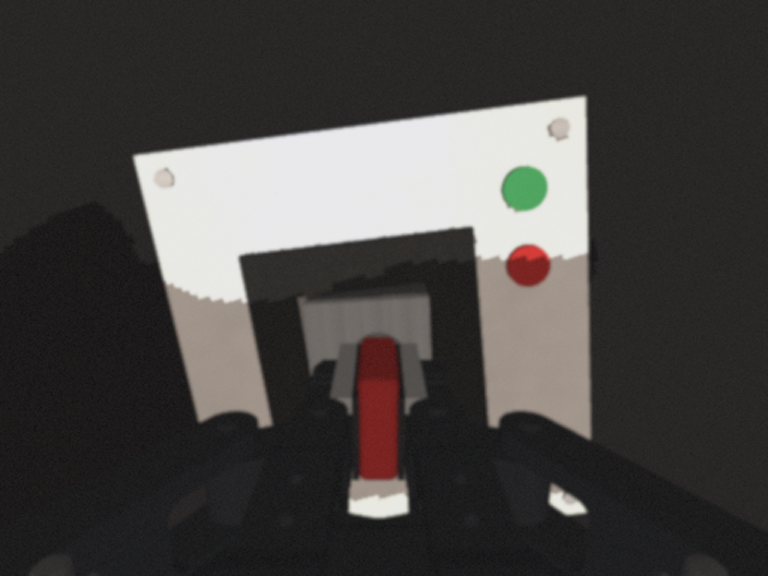

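The red bow has turned with the jaws. The steel face, (303,300)–(430,294) along its top edge, looks rotated a little against the black collar, (240,255)–(473,228). I'll measure that, because it gives the mount twist directly.

```bash
python3 - <<'E'
from h import *
P=np.load('pics/w5.npz')['P'];c=eyes.calibration('wrist')
def ang(a,b,z):
    w=unproj(np.array([a,b])/1.5-.17,z,c,P);d=w[1]-w[0];return np.degrees(np.arctan2(d[1],d[0])).round(1),np.linalg.norm(d).round(1)
print('console top',ang((134,156),(586,96),50),'right',ang((586,96),(591,440),50))
print('collar top',ang((240,255),(473,228),54),'right',ang((473,228),(488,427),54),'left',ang((240,255),(270,425),54))
print('face top',ang((303,300),(430,294),61.5),'right',ang((430,294),(432,358),61.5),'left',ang((303,300),(310,375),61.5))
im=cv2.imread('pics/w5_raw.png');z=cv2.resize(im[175:260,180:310],None,fx=6,fy=6,interpolation=cv2.INTER_CUBIC);cv2.imwrite('pics/w5z.png',cv2.convertScaleAbs(z,alpha=1.6))
E
```

```text
console top (np.float64(-10.2), np.float64(140.3)) right (np.float64(-100.3), np.float64(119.1))
collar top (np.float64(-10.7), np.float64(74.8)) right (np.float64(-100.3), np.float64(71.3)) left (np.float64(-101.7), np.float64(61.6))
face top (np.float64(-14.6), np.float64(39.8)) right (np.float64(-104.1), np.float64(21.6)) left (np.float64(-104.5), np.float64(25.7))
```

View pics/w5z.png

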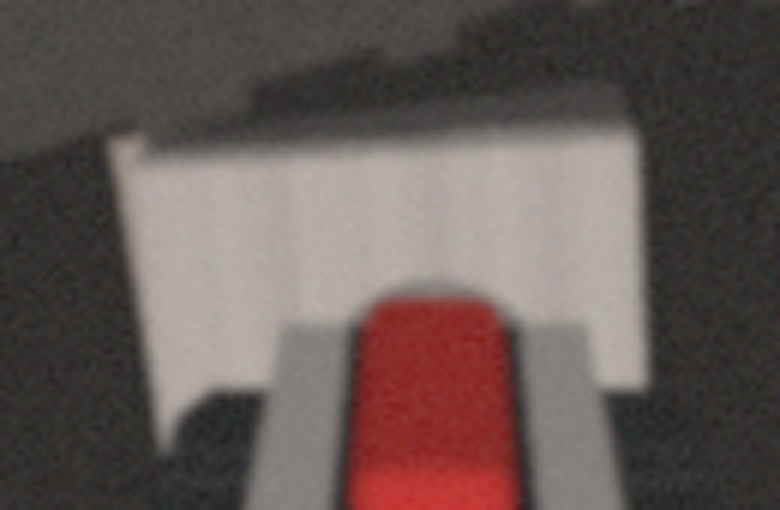

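The face is twisted about 4° (0.07 rad), far from the 0.3 limit, but that's close to what cylinder friction alone gives. I'll take one more step and average longer.

>>> {"name": "move_arm", "arguments": {"increments": [[0,0,0,0,0,2],[0,0,0,0,0,4],[0,0,0,0,0,5],[0,0,0,0,0,5]]}}

```text
clock: 24.05
eef_pos: [518.5, 166.6, 70.3]
tool_rot: [3.141, 0.0, 1.178]
force: [1.9, -1.3, 1.8]
width: 9.3
```

```bash
python3 - <<'E'
from h import *
avg(12); im,c,P=snap('wrist','w6')
# face-top shadow edge: fit line on bright face / dark side wall boundary in the columns 212..280
for n in('w5','w6'):
    g=cv2.GaussianBlur(cv2.imread(f'pics/{n}_raw.png',0),(3,3),0).astype(float);P=np.load(f'pics/{n}.npz')['P']
    pts=[]
    for x in range(212,278,2):
        d=np.diff(g[185:215,x]);k=np.argmax(d);pts.append((x,185+k+.5))
    l=cv2.fitLine(np.array(pts,np.float32),cv2.DIST_HUBER,0,.01,.01).ravel()
    a=unproj([[l[2]-30*l[0],l[3]-30*l[1]],[l[2]+30*l[0],l[3]+30*l[1]]],61.5,c,P);d=a[1]-a[0];print(n,np.degrees(np.arctan2(d[1],d[0])),a[0].round(1))
E
```

```text
F [ 2.03 -1.43  2.58] T [-0.415 -0.527  0.074] p [518.44 166.65  70.32] rot [3.1413e+00 1.0000e-04 1.1785e+00] 24.6 9.027440730066006
w5 -12.864689678371692 [510.9 188.9  61.5]
w6 -17.380634489574433 [509.5 190.3  61.5]
```

At the stop: the face followed the last 5° almost fully, and the torque rose from 0.03 to 0.074 N·m, about 0.13 rad of twist. Now back towards home.

>>> {"name": "move_arm", "arguments": {"increments": [[0.01,0,0,0,0,-3],[0.03,0,0,0,0,-8],[0.05,-0.01,0,0,0,-14],[0.06,-0.01,0,0,0,-20],[0.08,-0.01,0,0,0,-26],[0.09,-0.02,0,0,0,-32],[0.1,-0.02,0,0,0,-38],[0.1,-0.04,0,0,0,-44],[0.09,-0.06,0,0,0,-50],[0.08,-0.08,0,0,0,-56],[0.07,-0.09,0,0,0,-62],[0.06,-0.1,0,0,0,-68],[0.05,-0.12,0,0,0,-74],[0.03,-0.12,0,0,0,-79],[0,-0.13,0,0,0,-84],[-0.02,-0.13,0,0,0,-89],[-0.04,-0.14,0,0,0,-93],[-0.05,-0.14,0,0,0,-96],[-0.05,-0.14,0,0,0,-96]]}}

```text
clock: 26.6
eef_pos: [514.9, 166.3, 70.0]
tool_rot: [-3.14, -0.004, 2.854]
force: [-0.2, -2.9, 3.3]
width: 9.5
```

```bash
python3 -c "from h import *;avg(6)"
```

```text
F [-1.96 -2.63  2.91] T [-0.611  0.458 -0.017] p [515.   166.39  69.94] rot [-3.1397e+00 -2.9000e-03  2.8536e+00] 26.85 8.853467698197175
```

>>> {"name": "move_arm", "arguments": {"increments": [[0,0,0,0,0,-3],[0,0,0,0,0,-6],[0,0,0,0,0,-9],[0,0,0,0,0,-10],[0,0,0,0,0,-10]]}}

```text
clock: 27.4
eef_pos: [516.1, 166.9, 70.1]
tool_rot: [-3.141, -0.001, 3.028]
force: [-3.0, -2.7, 2.2]
width: 9.0
```

```bash
python3 -c "from h import *;avg(8)"
```

```text
F [-2.99 -2.24  2.76] T [-0.459  0.727 -0.037] p [516.37 166.98  70.19] rot [ 3.1416e+00 -3.0000e-04  3.0286e+00] 27.75 9.025642018601399
```

>>> {"name": "move_arm", "arguments": {"increments": [[0.08,-0.06,0,0,0,-2],[0.08,-0.06,0,0,0,-4],[0.08,-0.06,0,0,0,-5],[0.08,-0.06,0,0,0,-5]]}}

```text
clock: 28.2
eef_pos: [516.7, 166.6, 70.5]
tool_rot: [3.141, 0.001, 3.117]
force: [-1.0, -0.7, 2.1]
width: 9.3
```

```bash
python3 - <<'E'
from h import *
avg(10)
E
```

```text
F [ 0.28 -0.5   2.61] T [-0.183 -0.015 -0.019] p [516.66 166.62  70.48] rot [3.1412e+00 1.3000e-03 3.1160e+00] 28.65 9.217045402622192
```

>>> {"name": "move_arm", "arguments": {"increments": [[0,0,0,0,0,-2],[0,0,0,0,0,-4],[0,0,0,0,0,-4]]}}

```text
clock: 29.0
eef_pos: [516.3, 166.2, 70.4]
tool_rot: [3.142, 0.001, -3.096]
force: [1.7, -1.3, 2.4]
width: 9.3
```

```bash
python3 - <<'E'
from h import *
avg(12); im,c,P=snap('wrist','w7',(150,130,330,260),4)
E
```

```text
F [ 1.96 -1.44  2.72] T [-0.314 -0.456 -0.03 ] p [516.23 166.26  70.36] rot [-3.1415e+00  4.0000e-04 -3.0975e+00] 29.55 9.086150186256953
```

View pics/w7.png

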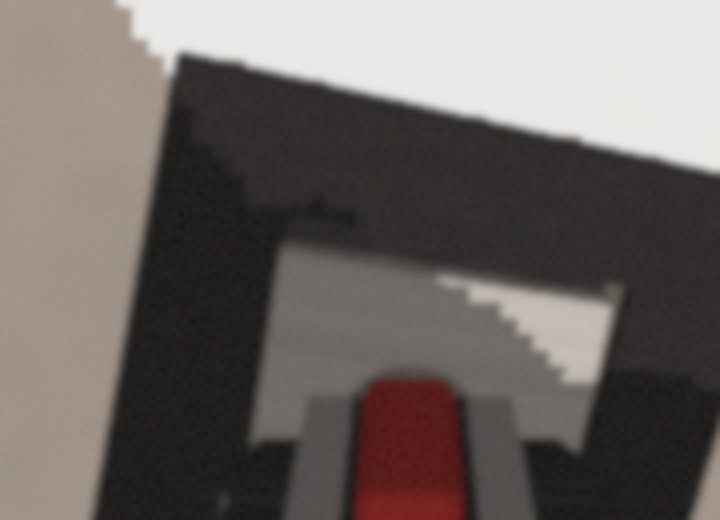

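The steel face is turned about 3° counter-clockwise against the collar: face edge (280,243)–(620,297), collar edge (175,53)–(720,172). One more small step should show whether this is the home stop.

>>> {"name": "move_arm", "arguments": {"increments": [[-0.05,-0.08,0,0,0,-2],[-0.05,-0.08,0,0,0,-4],[-0.05,-0.08,0,0,0,-4]]}}

```text
clock: 29.95
eef_pos: [516.0, 165.8, 70.2]
tool_rot: [3.141, -0.001, -3.026]
force: [0.0, -0.7, 2.6]
width: 9.2
```

```bash
python3 - <<'E'
from h import *
avg(14); im,c,P=snap('wrist','w8')
def fit(g,xs,r0,r1,sgn,z,P,pred):
    pts=[]
    for x in xs:
        y0=pred(x); a=int(y0-7);d=sgn*np.diff(g[a:a+15,x]);pts.append((x,a+np.argmax(d)+.5))
    l=cv2.fitLine(np.array(pts,np.float32),cv2.DIST_HUBER,0,.01,.01).ravel()
    a=unproj([[l[2]-30*l[0],l[3]-30*l[1]],[l[2]+30*l[0],l[3]+30*l[1]]],z,c,P);d=a[1]-a[0];return np.degrees(np.arctan(d[1]/d[0])).round(2)
for n,t in(('w7',0),('w8',4)):
    g=cv2.GaussianBlur(cv2.imread(f'pics/{n}_raw.png',0),(3,3),0).astype(float);P=np.load(f'pics/{n}.npz')['P']
    print(n,'collar',fit(g,range(198,325,3),0,0,-1,54,P,lambda x:130+(53+(x-193.75)*4*.2183+0)/4+(t*.0175)*(x-250)),
      'face',fit(g,range(224,300,3),0,0,1,61.5,P,lambda x:130+(243+(x-220)*4*.159)/4+(t*.0175*0)*(x-250)))
E
```

```text
F [-0.21  0.18  2.76] T [ 0.014  0.031 -0.04 ] p [516.02 165.81  70.2 ] rot [ 3.1414e+00 -7.0000e-04 -3.0274e+00] 30.6 9.222655922669338
w7 collar 79.75 face 81.05
w8 collar 79.86 face 82.17
```

>>> {"name": "move_arm", "arguments": {"increments": [[-0.03,0.05,0,0,0,0],[-0.07,0.09,0,0,0,0],[-0.07,0.09,0,0,0,0]]}}

```text
clock: 31.0
eef_pos: [516.3, 165.8, 70.1]
tool_rot: [-3.141, -0.002, -3.028]
force: [-2.8, -1.8, 2.9]
width: 9.1
```

```bash
cat >> h.py <<'E'
def faceang(n):
    im,c,P=snap('wrist',n); g=cv2.GaussianBlur(cv2.cvtColor(im,cv2.COLOR_BGR2GRAY),(3,3),0).astype(float); o=[]
    for z,X,Y,sg in((54,(-34,34),-38,1),(61.5,(-17,17),-20,-1)):
        # predicted edge: console -x side edge, points along y
        C=np.array([517,166.5,z]);ex=np.array([.984,-.179,0]);ey=np.array([.179,.984,0]);pts=[]
        for t in np.linspace(*X,40):
            a=proj(C+ex*Y+ey*t,c,P)[0]; x=int(round(a[0]));r=int(round(a[1]))
            if not(2<x<510 and 8<r<375): continue
            d=np.diff(g[r-7:r+8,x]); d=-d if sg>0 else d; k=np.argmax(d); pts.append((x,r-7+k+.5))
        l=cv2.fitLine(np.array(pts,np.float32),cv2.DIST_HUBER,0,.01,.01).ravel()
        w=unproj([[l[2]-30*l[0],l[3]-30*l[1]],[l[2]+30*l[0],l[3]+30*l[1]]],z,c,P);d=w[1]-w[0]; o.append(np.degrees(np.arctan2(d[1],d[0]))%180-90)
    print(n,'collar yaw',round(o[0],2),'face yaw',round(o[1],2),len(pts))
E
python3 -c "
from h import *
avg(10); faceang('w9')"
```

```text
F [-3.52 -2.4   2.79] T [-0.568  0.751 -0.034] p [516.32 165.89  70.07] rot [-3.1408e+00 -1.6000e-03 -3.0278e+00] 31.45 9.302375342597225
w9 collar yaw -10.33 face yaw -8.03 40
```

>>> {"name": "move_arm", "arguments": {"increments": [[0,0,0,0,0,-2],[0,0,0,0,0,-4],[0,0,0,0,0,-4]]}}

```text
clock: 31.85
eef_pos: [516.9, 165.9, 70.2]
tool_rot: [-3.141, -0.001, -2.958]
force: [-3.6, -3.6, 2.6]
width: 9.1
```

```bash
python3 -c "
from h import *
avg(10); faceang('w10')"
```

```text
F [-3.56 -3.94  2.73] T [-0.947  0.831 -0.056] p [516.86 165.92  70.2 ] rot [-3.1409e+00 -8.0000e-04 -2.9588e+00] 32.3 9.168178620096272
w10 collar yaw -10.28 face yaw -5.19 40
```

The face now turns with the key: twist 5°, against a 2.3° friction plateau. That's the home stop. Next I'll centre the key in its play.

>>> {"name": "move_arm", "arguments": {"increments": [[0.01,0.01,0,0,0,4],[0.02,0.02,0,0,0,9],[0.03,0.03,0,0,0,14],[0.03,0.04,0,0,0,18],[0.03,0.04,0,0,0,20.9],[0.03,0.04,0,0,0,20.9]]}}

```text
clock: 33.0
eef_pos: [518.3, 167.8, 70.7]
tool_rot: [3.14, 0.003, 2.961]
force: [-1.5, -2.4, 2.4]
width: 9.2
```

```bash
python3 -c "
from h import *
avg(8); faceang('w11')"
```

```text
F [ 0.28 -0.49  1.96] T [-0.119 -0.107  0.015] p [518.18 167.74  70.67] rot [3.1398e+00 2.4000e-03 2.9612e+00] 33.35 9.276145031677274
w11 collar yaw -10.29 face yaw -11.77 40
```

>>> {"name": "move_arm", "arguments": {"increments": [[0.06,-0.05,0,0,0,0],[0.12,-0.1,-0.03,0,0,0],[0.12,-0.1,-0.03,0,0,0]]}}

```text
clock: 33.75
eef_pos: [515.3, 166.3, 70.6]
tool_rot: [3.141, 0.0, 2.961]
force: [1.7, 1.2, 2.4]
width: 9.3
```

```bash
python3 -c "
from h import *
avg(8); faceang('w12')"
```

```text
Traceback (most recent call last):
  File "h.py", line 34, in avg
    s=st(); F.append(np.r_[s['force'],s['torque'],s['eef_pos']]); eyes.get_image('top')
                                                                  ~~~~~~~~~~~~~~^^^^^^^
ValueError: 200 camera calls are used up
```

>>> {"name": "move_arm", "arguments": {"increments": [[-0.04,0.03,0,0,0,0],[-0.08,0.05,0,0,0,0],[-0.08,0.05,0,0,0,0]]}}

```text
clock: 34.1
eef_pos: [515.4, 166.3, 70.4]
tool_rot: [-3.141, -0.002, 2.961]
force: [0.0, -0.3, 1.9]
width: 9.1
```

>>> {"name": "move_arm", "arguments": {"increments": [[0,0,-0.05,0,0,0],[0,0,-0.1,0,0,0],[0,0,-0.1,0,0,0],[0,0,-0.1,0,0,0]]}}

```text
clock: 34.5
eef_pos: [515.8, 166.3, 71.4]
tool_rot: [-3.141, -0.001, 2.961]
force: [-0.8, -0.5, 1.7]
width: 9.2
```

>>> {"name": "move_arm", "arguments": {"increments": [[-0.04,0.02,-0.05,0,0,0],[-0.06,0.03,-0.1,0,0,0],[-0.06,0.03,-0.1,0,0,0]]}}

```text
clock: 34.8
eef_pos: [517.3, 166.7, 72.6]
tool_rot: [3.141, 0.001, 2.961]
force: [-0.4, -0.6, 0.4]
width: 9.4
```

>>> {"name": "move_arm", "arguments": {"increments": [[0,0,-0.05,0,0,0],[0,0,-0.1,0,0,0],[0,0,-0.1,0,0,0]]}}

```text
clock: 35.1
eef_pos: [517.0, 166.7, 73.6]
tool_rot: [3.141, 0.0, 2.961]
force: [0.9, -0.3, -0.2]
width: 8.9
```

>>> {"name": "move_arm", "arguments": {"increments": [[0,0,-0.1,0,0,0],[0,0,-0.15,0,0,0],[0,0,-0.15,0,0,0]]}}

```text
clock: 35.4
eef_pos: [516.9, 166.7, 75.2]
tool_rot: [3.141, 0.0, 2.961]
force: [0.5, -0.5, -0.7]
width: 9.4
```

>>> {"name": "move_arm", "arguments": {"increments": [[0,0,-0.1,0,0,0],[0,0,-0.2,0,0,0],[0,0,-0.2,0,0,0]]}}

```text
clock: 35.7
eef_pos: [517.0, 166.7, 77.3]
tool_rot: [3.141, 0.0, 2.961]
force: [-0.3, 0.3, -0.4]
width: 9.5
```

>>> {"name": "move_arm", "arguments": {"increments": [[0,0,-0.1,0,0,0],[0,0,-0.2,0,0,0],[0,0,-0.2,0,0,0]]}}

```text
clock: 36.0
eef_pos: [517.0, 166.7, 79.3]
tool_rot: [3.141, 0.0, 2.961]
force: [-0.3, -0.3, -1.1]
width: 9.0
```

It comes out freely, with the bit already inside the face's notch. Pulling it clear.

>>> {"name": "move_arm", "arguments": {"increments": [[0,0,-0.2,0,0,0],[0,0,-0.5,0,0,0],[0,0,-0.8,0,0,0],[0,0,-1,0,0,0],[0,0,-1,0,0,0]]}}

```text
clock: 36.5
eef_pos: [517.1, 166.8, 89.5]
tool_rot: [3.141, 0.001, 2.961]
force: [0.3, 0.1, -0.2]
width: 9.8
```

>>> {"name": "move_arm", "arguments": {"increments": [[0,0,-1,0,0,0],[0,0,-2.5,0,0,0],[0,0,-4.5,0,0,0],[0,0,-6,0,0,0],[0,0,-6,0,0,0],[0,0,-6,0,0,0]]}}

```text
clock: 37.1
eef_pos: [516.9, 166.7, 149.3]
tool_rot: [3.141, 0.0, 2.961]
force: [-0.2, 0.2, -0.6]
width: 9.4
```

```bash
python3 - <<'E'
from h import *
s=st();print(s['clock'],s['eef_pos'],s['tool_rot']);print(goto([559.7,-212.5,120],np.pi+.0705))
E
```

```text
37.1 [516.85783806 166.68946391 149.33446973] [3.14127406e+00 4.21773811e-04 2.96063645e+00]
[-1.104e+01 -3.653e+01  2.930e+00  2.000e-02  3.000e-02 -1.441e+01]
```

>>> {"name": "move_arm", "arguments": {"increments": [[-0.8,-2.5,0,0,0,-1],[-1.9,-6.5,0,0,0,-2.5],[-3.2,-11,0,0,0,-4],[-4.6,-15.5,0,0,0,-6],[-6,-20,0,0,0,-8],[-7.4,-24.5,0.5,0,0,-10],[-8.7,-29,1,0,0,-12],[-10,-33,2,0,0,-13],[-10.8,-35.5,2.5,0,0,-14],[-11.05,-36.5,2.9,0,0,-14.4],[-11.05,-36.5,2.9,0,0,-14.4],[-11.05,-36.5,2.9,0,0,-14.4],[-11.05,-36.5,2.9,0,0,-14.4],[-11.05,-36.5,2.9,0,0,-14.4]]}}

```text
clock: 38.5
eef_pos: [560.3, -210.1, 120.5]
tool_rot: [3.141, 0.0, -3.068]
force: [-0.7, 1.3, 0.0]
width: 9.3
```

```bash
python3 - <<'E'
from h import *
s=st();print(s['clock'],s['eef_pos'],s['tool_rot'],s['force']);print(goto([559.6,-212.6,65],np.pi+.0705))
E
```

```text
38.5 [ 560.31934552 -210.11281615  120.4573871 ] [ 3.14086269e+00  4.27888281e-04 -3.06839898e+00] [-0.73303144  1.34753881  0.04063285]
[ 0.09 -0.25  5.55  0.04  0.02  0.15]
```

>>> {"name": "move_arm", "arguments": {"increments": [[0,0,2,0,0,0],[0,0,4,0,0,0],[0,0,4.8,0,0,0],[0,0,4.8,0,0,0],[0,0,4.8,0,0,0]]}}

```text
clock: 39.0
eef_pos: [560.4, -212.0, 72.7]
tool_rot: [-3.141, 0.001, -3.071]
force: [0.9, 0.0, -0.8]
width: 9.3
```

>>> {"name": "move_arm", "arguments": {"increments": [[0,0,0,0,0,0],[0,0,0,0,0,0],[0,0,0,0,0,0],[0,0,0,0,0,0]]}}

```text
clock: 39.4
eef_pos: [560.1, -212.4, 72.5]
tool_rot: [-3.141, 0.001, -3.071]
force: [0.8, -0.8, -0.0]
width: 9.5
```

>>> {"name": "move_arm", "arguments": {"increments": [[0.05,-0.02,0.5,0,0,0],[0.05,-0.02,1,0,0,0],[0.05,-0.02,1.2,0,0,0],[0.05,-0.02,1.2,0,0,0]]}}

```text
clock: 39.8
eef_pos: [558.9, -212.3, 59.4]
tool_rot: [3.141, -0.001, -3.071]
force: [-0.4, 0.1, -0.5]
width: 9.1
```

>>> {"name": "move_arm", "arguments": {"increments": [[0,0,0.2,0,0,0],[0,0,0.4,0,0,0],[0,0,0.5,0,0,0],[0,0,0.5,0,0,0]]}}

```text
clock: 40.2
eef_pos: [559.3, -212.5, 54.9]
tool_rot: [3.141, -0.0, -3.071]
force: [-0.3, 0.1, -0.3]
width: 9.4
```

It has entered the pocket freely. I'll go on gently.

>>> {"name": "move_arm", "arguments": {"increments": [[0,0,0.3,0,0,0],[0,0,0.6,0,0,0],[0,0,0.9,0,0,0],[0,0,1.1,0,0,0],[0,0,1.1,0,0,0]]}}

```text
clock: 40.7
eef_pos: [559.1, -212.4, 43.7]
tool_rot: [3.141, -0.001, -3.071]
force: [-1.2, 0.3, 0.2]
width: 9.3
```

>>> {"name": "move_arm", "arguments": {"increments": [[0,0,0.1,0,0,0],[0,0,0.2,0,0,0],[0,0,0.25,0,0,0],[0,0,0.25,0,0,0]]}}

```text
clock: 41.1
eef_pos: [559.4, -212.5, 41.6]
tool_rot: [3.142, -0.0, -3.071]
force: [-0.8, -1.4, -0.2]
width: 9.1
```

>>> {"name": "move_arm", "arguments": {"increments": [[0,0,0.05,0,0,0],[0,0,0.1,0,0,0],[0,0,0.1,0,0,0]]}}

```text
clock: 41.4
eef_pos: [559.5, -212.5, 40.7]
tool_rot: [-3.142, 0.0, -3.071]
force: [0.2, 0.4, -0.5]
width: 9.4
```

>>> {"name": "move_arm", "arguments": {"increments": [[0,0,0.05,0,0,0],[0,0,0.1,0,0,0],[0,0,0.1,0,0,0]]}}

```text
clock: 41.7
eef_pos: [559.5, -212.5, 40.5]
tool_rot: [-3.141, 0.0, -3.071]
force: [-1.8, 0.5, 8.2]
width: 9.4
```

The key is home: 8 N at the same height it was gripped at. Release and withdraw.

>>> {"name": "move_arm", "arguments": {"increments": [[0,0,-0.03,0,0,0],[0,0,-0.03,0,0,0]]}}

```text
clock: 41.9
eef_pos: [559.5, -212.5, 40.5]
tool_rot: [-3.141, 0.0, -3.071]
force: [-2.2, 0.9, 6.8]
width: 9.4
```

>>> {"name": "move_arm", "arguments": {"increments": [[0,0,0,0,0,0],[0,0,0,0,0,0],[0,0,0,0,0,0],[0,0,0,0,0,0]], "grip": -0.2}}

```text
clock: 42.3
eef_pos: [559.3, -212.4, 39.6]
tool_rot: [3.141, -0.0, -3.071]
force: [0.2, -0.1, -0.1]
width: 34.2
```

>>> {"name": "move_arm", "arguments": {"increments": [[0,0,-0.5,0,0,0],[0,0,-1.5,0,0,0],[0,0,-3.5,0,0,0],[0,0,-6.5,0,0,0],[0,0,-10,0,0,0],[0,0,-13,0,0,0],[0,0,-13,0,0,0],[0,0,-13,0,0,0]]}}

```text
clock: 43.1
eef_pos: [559.8, -212.6, 171.2]
tool_rot: [-3.141, 0.002, -3.071]
force: [0.1, 0.9, -0.7]
width: 33.9
```

```bash
python3 -c "
from cell import ctrl
print(ctrl.finish_job())"
```

```text
the job is handed in; nothing more can be done
None
```

I reset the switch and put the key back in its stand, and handed the job in at about 43 s. I could not check the final scene by eye: averaging the force readings used up all 200 camera calls before the key came out of the lock. The return to the stand was done by the recorded poses and by feel.

- **Inserting the key:** I found the keyhole by feel, about 2 mm from where I first put the tip down. The key went in until its collar lay on the face, at about 3 N, roughly 0.5 mm of push against the 8 mm limit.
- **Clockwise to the stop:** The wrist torque rose to 0.074 N m and the steel face began to follow the key. Its twist was about 0.13 rad, under the 0.3 limit.
- **Back home:** At the home stop the twist grew to 5°, past the 2.3° plateau from friction. This is less clear than the far stop, because sideways play in the hole blurred the feel.
- **Pulling out:** The key came out freely at its entry angle, with no vertical pull, so the bit was not caught under the face.
- **Back in the stand:** The key slid in with no resistance. It stopped firmly at 8 N with the gripper at the height it was first gripped (40.5 against 40.6 mm). The fingers then opened and withdrew with no contact force.
- **Jar, mug and pot:** I kept the arm clear of all three.

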